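Lock the polisher's splash cover

TASK

Push the polisher's splash cover fully shut with your fingertips. Then press the yellow spring catch bar down with one fingertip and, while holding it down, slide the red thumb piece of the bolt fully home into the cover with the other; then let go so that the catch springs up and locks the bolt. Nothing needs to be picked up: leave the jar, the sample and everything else standing around where they are.

Things in the scene. Friction and masses are not known exactly. Their poses are not given: they have to be found in the camera images.
- polisher: grey bench polishing machine, fixed, 360 mm (its x) by 400 mm (its y), flat deck 150 mm above the table; origin on the table under the machine's middle (body spans x -170 to +190 mm, y -200 to +200 mm). Its x axis points from the bolt end (nearer the robot) to the bowl end, y to its left, z up. All directions of the other entries are along these axes
- cover (a joint): how far the sliding splash cover stands open, m: 0 = shut (hard stop), up to 0.09. It slides level along the machine's y: opens towards +y, shuts towards -y. Friction about 2.5 N; stays where it is left. Black plate 200 x 220 mm, top 26 mm above the deck, with a white raised hood on it 130 mm (x) by 140 mm (y), its top 66 mm above the deck
- hood_side (a point): centre of the white hood's +y side face, the upright face to push towards -y to shut the cover; face 130 mm long in x, reaching 20 mm above and below this point; moves with the cover
- bolt (a joint): travel of the locking bolt, m: 0 = drawn back, 0.036 = fully home (hard stop). It slides level along the machine's +x, into the keeper gap on the cover's edge; the gap is in line only when the cover is shut. Friction about 2 N; stays where it is left
- thumb_piece: red upright thumb piece on the bolt, 16 mm (x) by 22 mm (y), origin at the centre of its top, 52 mm above the deck. Red down to 26 mm above the deck; below it a steel carriage 16 mm (x) by 32 mm (y), 18 to 26 mm above the deck; rod top below that at 16 mm above the deck. Push on its -x face towards +x. Behind it (-x side) only the rod, its guide (20 mm above the deck) and the deck lie below
- catch (a joint): how far the spring safety catch is pressed down, m: 0 = up, 0.010 = hard stop. Its brass nose stands 3 mm in front (+x) of the bolt's carriage and blocks it; pressed 6.5 mm or more it lets the carriage pass. Spring about 3.5 N at 0 rising to 8.5 N fully down. Once the bolt has travelled over 0.028 the released catch springs up behind the carriage and locks it; released earlier it rubs on the underside of the carriage and stays down
- catch_pad: yellow press bar of the catch, flat top 86 mm (x) by 28 mm (y), parallel to the bolt; origin at the centre of its top, 38 mm above the deck when up, moves straight down. Its centre line lies 48 mm to the +y side of the thumb piece's. When pressed 8 mm its top is 30 mm above the deck, so that a fingertip on it and another at the same height beside it, behind the thumb piece, work together; a fingertip may slide along the bar while pressing
- paste_jar: glass jar with blue cap, 38 mm across, 42 mm tall, standing on the polisher's deck; origin at the centre of its underside; leave it alone
- sample: black resin-mounted sample, a disc 30 mm across and 20 mm tall, standing on the polisher's deck; origin at the centre of its underside; leave it alone
- beaker: glass beaker, 70 mm across, 90 mm tall, on the table left of the polisher; origin at the centre of its underside; leave it alone
- red_bottle: red bottle, 56 mm across, 150 mm tall, on the table left of the polisher; origin under its centre; leave it alone
- green_bottle: green bottle, 60 mm across, 170 mm tall, on the table left of the polisher; origin under its centre; leave it alone
- holder_ring: aluminium sample-holder ring, 110 mm across, 22 mm tall, on the table right of the polisher; origin under its centre; leave it alone

How it is judged (in metres and radians):
On the way, in this order (a step that is already met when the one before it is completed fails the run):
1. the splash cover is pushed fully shut (within 4 mm), the bolt still drawn back (value of joint cover below 0.004 m and value of joint bolt below 0.01 m), for 0.1 s.
2. the bolt is on its way while a finger pushes it and a finger holds the catch bar down (value of joint bolt between 0.008 and 0.027 m and value of joint catch above 0.005 m and contact force between the fingers and catch_pad above 0.5 N and contact force between the fingers and thumb_piece above 0.3 N).
3. the bolt is fully home (travel over 31 mm of 36) while a finger still holds the catch bar down (value of joint bolt above 0.031 m and value of joint catch above 0.005 m and contact force between the fingers and catch_pad above 0.5 N).
At the end, for the whole second after the job is handed in: the cover is shut within 4 mm, the bolt has travelled more than 31 mm of its 36 mm, the catch has sprung back up to within 2 mm, the cover and bolt are at rest, and everything standing around is within 20 mm of where it was (value of joint cover below 0.004 m and value of joint bolt above 0.031 m and value of joint catch below 0.002 m and velocity of joint bolt between -0.01 and 0.01 m/s and velocity of joint cover between -0.01 and 0.01 m/s and distance of each of paste_jar, sample, beaker, red_bottle, green_bottle, holder_ring from where it was at the start of the episode below 0.02 m); the robot touches nothing.
It fails at once if the paste jar is moved more than 20 mm, lifted or knocked over (distance of paste_jar from where it was at the start of the episode above 0.02 m or angle between paste_jar's own z axis and vertical above 0.5 rad).
It fails at once if the sample is moved more than 20 mm, lifted or knocked over (distance of sample from where it was at the start of the episode above 0.02 m or angle between sample's own z axis and vertical above 0.5 rad).
It fails at once if anything standing on the table is moved more than 20 mm, lifted or knocked over (distance of any of beaker, red_bottle, green_bottle, holder_ring from where it was at the start of the episode above 0.02 m or angle between any of beaker, red_bottle, green_bottle, holder_ring's own z axis and vertical above 0.5 rad).
It also fails if it takes over 51 s, if anything falls off the work surface, if the arm or the gripper's body presses on something with over 40 N, if the wrist force passes 120 N, or if a joint passes its speed limit or range.

ROBOT

A 6-joint arm with a two-finger parallel gripper is mounted at the origin on the work surface. World frame = base frame: x ahead of the robot, y to its left, z up, the work surface at z = 0. Lengths are in mm, angles in rad, forces in N, time in s.
With the tool pointing down it reaches from about 400 to 925 mm from the base axis. Payload 12.5 kg.
Tool frame: the origin (TCP) lies midway between the tips of the shut fingers; the grasp point (between the pads) lies 19 mm behind it (r.hold_point_z is the distance from the TCP to the grasp point, in mm); z points along the fingers, x is the direction in which the jaws open and shut, and the axes are right-handed (so a half turn about z gives the same grasp; the last joint's range is limited). The gripper opens to 95 mm and grips with 3 to 60 N. Pads are 20 mm wide; open, the fingers measure 119 mm over their backs; the gripper's body (75 mm by 180 mm) begins 59 mm behind the grasp point.
Start: joints at [-1.225, 0.491, 1.559, -0, 1.092, -0.106], TCP at [272.89, -562.297, 214.661] pointing down, gripper open.
Joint ranges: [-3.1, 3.1], [-0.84, 2.19], [0.05, 2.79], [-1.13, 4.28], [0.06, 2.93], [-2.69, 2.69]. Speed limits (rad/s): [2.22, 2.22, 2.79, 3.14, 3.14, 3.14].

INTERFACE

Orientations are given as a unit quaternion [w, x, y, z].
In Python, from plant import r, claw, solver, imaging, finish_job gives the robot as it stands. Calls block until the motion is done:
- r.move_ptp(position, orientation): joint-space move of the TCP to a pose.
- r.line_to(position, rot=None, v=150, max_force=None): straight line of the TCP; rot=None keeps the orientation; v is the mean speed in mm/s. With max_force (N) it stops when the force on the tool has changed by that much, and returns True; else False.
- r.movej(angles): joint-space move.
- claw.gripper_to(opening, effort=None): finger opening in mm; effort is the grip in N (None keeps the last); returns when the fingers have stopped.
- r.pause(seconds).
- solver.inverse_kinematics(position, orientation): joint angles nearest the present ones, or None.
- r.sense(): the state.
- imaging.capture(name): name is "scene" or "top"; returns the picture (480x640x3 uint8, blue, green, red); there is no depth.
- imaging.camera_model(name): a dict with "camera_matrix" (3x3 intrinsics, pixels), "T" (4x4, takes a point from camera to world coordinates). Camera axes: x right, y up, looking along -z (the intrinsics and any distortion apply to the point x, -y, -z); pixel columns grow to the right and rows downward; lengths in mm; the calibration is good to about 2 mm. A picture is of the moment at which its call begins. camera_model takes no time and is no camera call.
A pose or a line that the arm cannot do raises r.MotionError and nothing moves.
- finish_job(): hands the job in, once; it reports no verdict.
The state is a dict: "time_s": time; "joint_pos": joint angles; "dq": joint speeds; "joint_torque": joint torques, N m; "tool_pos": TCP position; "tcp_rot": TCP orientation; "ft_force": force on the tool from outside, world axes, zero at the start; "torque": the same for the moment, N m; "gripper_width": finger opening in mm.
Only numpy, scipy, OpenCV 4.12 (cv2) and the standard library are available. Lean on these libraries where they do the work, as an engineer would, in place of code of your own. Each camera call takes 0.05 s, during which the arm holds its last target.

## Working session

There is one attempt and no reset: what is moved stays moved. The work goes in short steps, each a Python script; the robot and the scene stay as the last script left them, time stands still between calls to the robot, and variables do not carry over. Pictures are saved under pics/ and viewed, and the job is handed in when it is done.

```bash
mkdir -p pics; ls; python3 - <<'E'
from plant import r, claw, solver, imaging
import cv2,numpy as np
for n in("scene","top"):
    cv2.imwrite(f"pics/{n}0.png",imaging.capture(n)); m=imaging.camera_model(n); print(n,{k:(np.round(v,3).tolist() if not isinstance(v,str) else v) for k,v in m.items()})
print(r.sense(), r.hold_point_z)
E
```

```text
pics
scene {'camera_matrix': [[437.46, 0.0, 314.903], [0.0, 437.46, 236.669], [0.0, 0.0, 1.0]], 'T': [[0.719, -0.556, 0.417, 1038.464], [0.695, 0.58, -0.425, -490.769], [-0.005, 0.595, 0.804, 1144.294], [0.0, 0.0, 0.0, 1.0]]}
top {'camera_matrix': [[524.264, 0.0, 322.899], [0.0, 524.264, 241.389], [0.0, 0.0, 1.0]], 'T': [[0.005, 0.996, -0.085, 402.635], [-1.0, 0.005, -0.01, 12.294], [-0.009, 0.085, 0.996, 1453.494], [0.0, 0.0, 0.0, 1.0]]}
{'time_s': 0.1, 'joint_pos': array([-1.22460134e+00,  4.91494722e-01,  1.55940051e+00, -1.33732713e-05,
        1.09171101e+00, -1.05584744e-01]), 'dq': array([-0.00099075, -0.00050611, -0.0006015 , -0.0007607 , -0.0003472 ,
       -0.00106493]), 'joint_torque': array([ 2.24309355e-03, -6.13622618e+01, -2.58607078e+01,  6.93318550e-02,
        4.70008969e-02, -8.04117690e-05]), 'tool_pos': array([ 272.80423982, -562.07002003,  214.11888685]), 'tcp_rot': array([-3.08092162e-04,  8.47517722e-01, -5.30766854e-01, -4.02437948e-04]), 'ft_force': array([-0.7948644 , -0.49851782, -0.23999179]), 'torque': array([-0.00286252, -0.03062131,  0.01625111]), 'gripper_width': 95.08782460667713} 18.8
```

View pics/scene0.png

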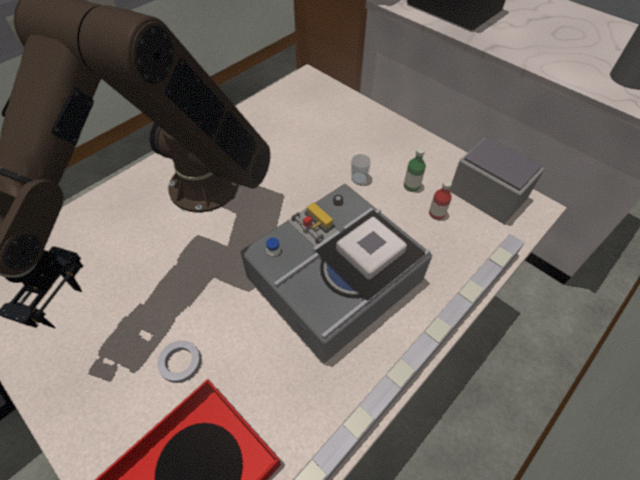

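View pics/top0.png

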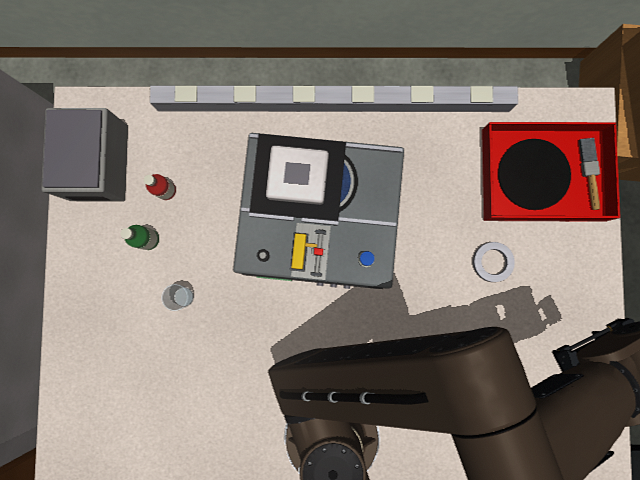

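The top view shows the machine, rotated a few degrees. In it the yellow bar is at about (299,252), red thumb (318,252), hood (297,174), jar (367,258) and sample (263,255). Next I'll measure these with masks and rays.

```bash
cat > h.py <<'E'
import numpy as np,cv2
from plant import imaging
def ray(n,uv):
    m=imaging.camera_model(n);K=np.array(m["camera_matrix"]);T=np.array(m["T"])
    a=np.linalg.solve(K,[uv[0],uv[1],1]);d=T[:3,:3]@np.array([a[0],-a[1],-a[2]])
    return T[:3,3],d
def onz(n,uv,z):
    o,d=ray(n,uv);return o+d*(z-o[2])/d[2]
def tri(a,b):
    (o,d),(p,e)=a,b
    s=np.linalg.lstsq(np.c_[d,-e],p-o,rcond=None)[0]
    x,y=o+d*s[0],p+e*s[1];return (x+y)/2,np.linalg.norm(x-y)
def masks(img):
    h=cv2.cvtColor(img,cv2.COLOR_BGR2HSV)
    return dict(yellow=cv2.inRange(h,(20,120,90),(32,255,255)),red=cv2.inRange(h,(0,150,90),(8,255,255))|cv2.inRange(h,(172,150,90),(180,255,255)),
      white=cv2.inRange(h,(0,0,190),(180,40,255)),blue=cv2.inRange(h,(100,150,80),(125,255,255)))
E
python3 - <<'E'
import cv2,numpy as np
from h import *
z={'yellow':188,'red':202,'white':216,'blue':192}
roi={'top':(225,125,190,170),'scene':(240,180,195,175)}
for n in('top','scene'):
    im=cv2.imread(f'pics/{n}0.png');x,y,w,hh=roi[n]
    c=im[y:y+hh,x:x+w];cv2.imwrite(f'pics/{n}0z.png',cv2.resize(c,None,fx=3.4,fy=3.4,interpolation=cv2.INTER_CUBIC))
    for k,m in masks(c).items():
        cs=[q for q in cv2.findContours(m,0,2)[0] if cv2.contourArea(q)>15]
        for q in cs:
            q=q+np.array([x,y]);rc=cv2.minAreaRect(q)
            pts=cv2.boxPoints(rc); W=np.array([onz(n,p,z[k]) for p in pts])[:,:2]
            print(n,k,cv2.contourArea(q),np.round(rc[0],1),'ctr',onz(n,rc[0],z[k]).round(1)[:2],'corners',W.round(0).tolist())
E
```

```text
top yellow 402.0 [303.9 251.5] ctr [486.1  70.6] corners [[447.0, 102.0], [531.0, 94.0], [526.0, 39.0], [441.0, 47.0]]
top red 45.0 [318. 251.] ctr [486.6  36.2] corners [[494.0, 46.0], [494.0, 27.0], [479.0, 27.0], [479.0, 46.0]]
top white 77.5 [367.  221.1] ctr [557.4 -80. ] corners [[561.0, -13.0], [567.0, -14.0], [554.0, -147.0], [548.0, -146.0]]
top white 48.5 [319.5 220.8] ctr [557.6  32.9] corners [[559.0, 75.0], [564.0, 74.0], [556.0, -9.0], [551.0, -9.0]]
top white 57.0 [271. 216.] ctr [568.8 148.3] corners [[571.0, 199.0], [576.0, 198.0], [567.0, 98.0], [561.0, 98.0]]
top white 2722.0 [296.6 173.5] ctr [671.5  88.4] corners [[616.0, 160.0], [741.0, 150.0], [728.0, 16.0], [603.0, 28.0]]
top white 21.5 [361.5 145.7] ctr [740.1 -67.2] corners [[741.0, -32.0], [746.0, -32.0], [739.0, -102.0], [734.0, -102.0]]
top white 8190.5 [319.5 209.5] ctr [584.7  32.9] corners [[383.0, 254.0], [790.0, 263.0], [791.0, -194.0], [386.0, -190.0]]
top blue 137.0 [366.5 258. ] ctr [471.  -80.5] corners [[471.0, -58.0], [494.0, -81.0], [471.0, -103.0], [448.0, -80.0]]
scene yellow 262.5 [319.3 21
[... 613 characters left out ...]
] ctr [677.3  88.5] corners [[615.0, 31.0], [596.0, 159.0], [739.0, 145.0], [750.0, 25.0]]
scene white 103.0 [428.5 188. ] ctr [671.8 350.3] corners [[642.0, 365.0], [665.0, 387.0], [701.0, 336.0], [679.0, 314.0]]
scene white 2366.5 [400.1 201. ] ctr [643.1 254.5] corners [[477.0, 198.0], [443.0, 354.0], [797.0, 307.0], [809.0, 172.0]]
scene white 21.5 [336.2 183.4] ctr [468.4 180.5] corners [[447.0, 176.0], [462.0, 205.0], [489.0, 185.0], [474.0, 156.0]]
scene white 814.0 [293.  187.7] ctr [389.7  82. ] corners [[306.0, 7.0], [312.0, 218.0], [473.0, 156.0], [458.0, -37.0]]
scene blue 75.0 [272. 243.] ctr [476.5 -82.6] corners [[454.0, -81.0], [474.0, -62.0], [498.0, -84.0], [479.0, -103.0]]
```

View pics/top0z.png

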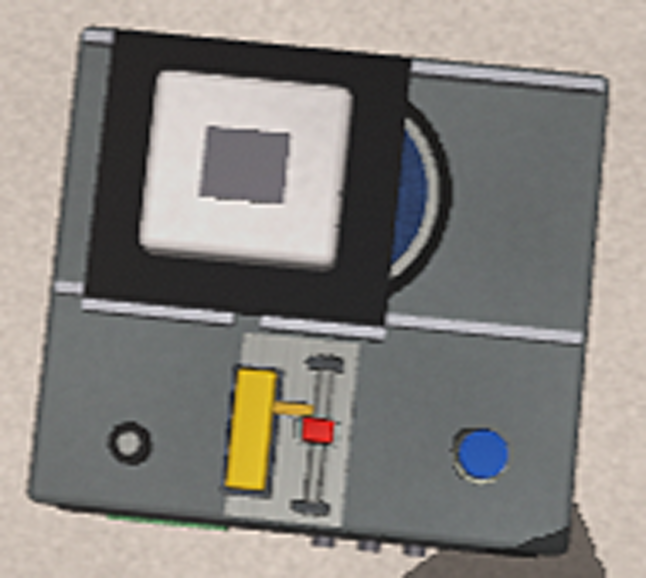

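View pics/scene0z.png

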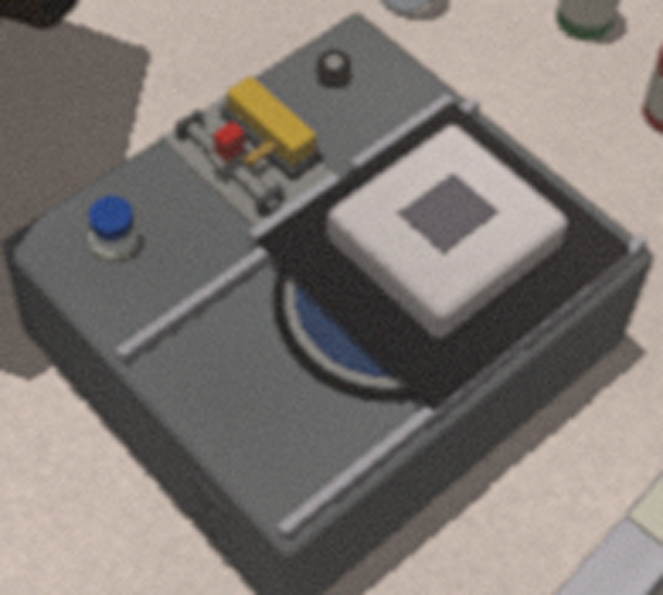

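Both views agree: yaw is about -5.4°, the thumb top is at (486.6, 36.2), and the bar centre is about (487.7, 84), 48 mm from the thumb as specified. The hood centre is about (671.5, 88.4). First step is to shut the cover.

```bash
cat >> h.py <<'E'
yaw=np.radians(-5.4)
ex=np.array([np.cos(yaw),np.sin(yaw),0]);ey=np.array([-np.sin(yaw),np.cos(yaw),0])
a=(yaw-np.pi/2)/2   # tool x -> machine -y, tool z down
Q=np.array([0,np.cos(a),np.sin(a),0])
thumb=np.array([486.6,36.2,0]);hood=np.array([671.5,88.4,0])
def P(b,dx,dy,z): return b+ex*dx+ey*dy+np.array([0,0,z])
E
python3 - <<'E'
from h import *
from plant import r,claw,solver
for p in (P(hood,0,125,320),P(hood,0,125,194),P(hood,0,0,194),P(thumb,-25,24,250),P(thumb,-25,24,180)):
    q=solver.inverse_kinematics(p,Q);print(None if q is None else np.round(q,2))
claw.gripper_to(36,effort=30)
s=r.sense()
r.line_to([*s['tool_pos'][:2],320])
r.move_ptp(P(hood,0,125,320),Q)
r.line_to(P(hood,0,125,196),v=100)
s=r.sense();print(s['time_s'],s['tool_pos'],s['gripper_width'],s['ft_force'])
cv2.imwrite('pics/s1.png',imaging.capture('scene'))
cv2.imwrite('pics/t1.png',imaging.capture('top')[100:340,160:480])
E
```

```text
[ 0.21  0.56  1.15 -0.    1.43  1.87]
[ 0.21  0.64  1.33 -0.    1.17  1.87]
[ 0.03  0.59  1.44 -0.    1.11  1.7 ]
[-0.01  0.23  1.88 -0.    1.04  1.66]
[-0.01  0.32  1.97 -0.    0.85  1.66]
6.5 [683.50007499 212.90665127 196.73873413] 36.27823314427586 [-0.60304642 -0.1222541   0.1955033 ]
```

View pics/s1.png

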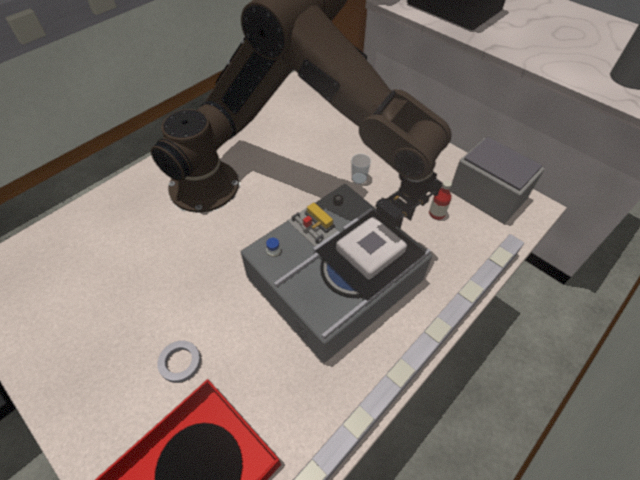

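View pics/t1.png

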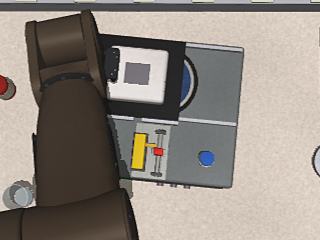

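The fingers (scene view, about (405,205)) stand at the hood's +y side, clear of the bottles. Now I'll push towards -y.

```bash
python3 - <<'E'
from h import *
from plant import r,claw
for d in (90,60,30,0,-15):
    hit=r.line_to(P(hood,0,d,194),v=60,max_force=14)
    s=r.sense();t=s['tool_pos']-hood;print(d,hit,s['time_s'],round(t@ex,1),round(t@ey,1),s['ft_force'].round(1))
    if hit: break
E
```

```text
90 False 7.3333 0.1 89.8 [0.2 0.7 0.1]
60 False 7.9833 0.1 59.5 [0.1 0.1 0.1]
30 True 8.425 0.0 35.9 [1.1 4.4 3.1]
```

```bash
python3 - <<'E'
from h import *
a=imaging.capture('scene')[150:350,230:450];b=imaging.capture('top')[110:310,210:430]
cv2.imwrite('pics/b2.png',cv2.resize(np.hstack([a,b]),(792,360),interpolation=cv2.INTER_CUBIC))
E
```

```text
(no output)
```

View pics/b2.png

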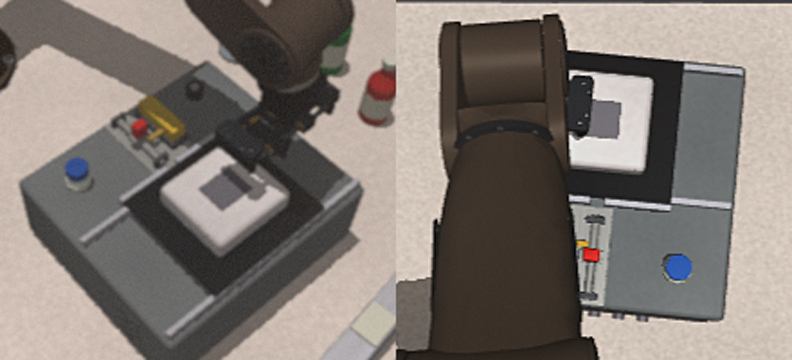

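The bowl is now hidden under the cover. I'll push again to check it's on the stop.

```bash
python3 - <<'E'
from h import *
from plant import r,claw
for d in (34,30,26):
    hit=r.line_to(P(hood,0,d,194),v=20,max_force=22)
    s=r.sense();t=s['tool_pos']-hood;print(d,hit,s['time_s'],round(t@ex,1),round(t@ey,1),s['ft_force'].round(1))
    if hit: break
r.pause(.15)
s=r.sense();t=s['tool_pos']-hood;print(round(t@ey,1),s['ft_force'].round(1))
r.line_to(P(hood,0,60,200),v=100)
r.line_to(P(hood,0,75,300),v=150)
r.move_ptp(P(thumb,-25,24,230),Q)
s=r.sense();t=s['tool_pos']-thumb;print(s['time_s'],t@ex,t@ey,t[2],s['ft_force'].round(1),s['gripper_width'])
a=imaging.capture('scene')[150:350,230:450];b=imaging.capture('top')[110:310,210:430]
cv2.imwrite('pics/b3.png',cv2.resize(np.hstack([a,b]),(792,360),interpolation=cv2.INTER_CUBIC))
E
```

```text
34 False 8.8083 0.0 35.7 [ 2.2 15.8 -0.1]
30 True 9.0333 -0.0 36.1 [0.4 5.2 2.6]
36.1 [0.1 3.4 3.3]
11.375 -23.820471988799284 24.203717217007036 230.25535024358345 [ 0.3 -0.4 -0. ] 36.26738405158403
```

View pics/b3.png

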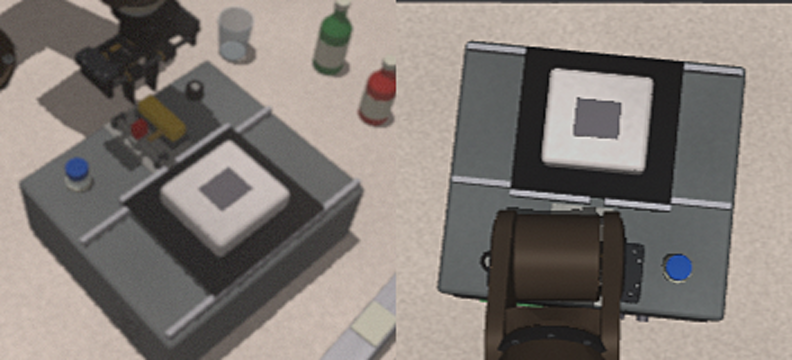

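The cover sits on its hard stop: 16–20 N didn't move it further. The fingers are above the bar and behind the thumb piece, so I'll press down.

```bash
python3 - <<'E'
from h import *
from plant import r,claw
r.line_to(P(thumb,-25,24,196),v=60)
def show(l):
    s=r.sense();t=s['tool_pos']-thumb;print(l,round(s['time_s'],2),round(t@ex,1),round(t@ey,1),round(t[2],1),s['ft_force'].round(1))
show('pre')
for z in (190,186,184,182,181,180):
    hit=r.line_to(P(thumb,-25,24,z),v=25,max_force=14); show((z,hit))
    if hit: break
a=imaging.capture('scene')[180:260,260:380]
cv2.imwrite('pics/b4.png',cv2.resize(a,None,fx=6,fy=6,interpolation=cv2.INTER_CUBIC))
E
```

```text
pre 12.19 -24.9 24.0 196.0 [-0.5 -0.2 -0.2]
(190, False) 12.58 -25.0 24.0 189.9 [0.1 0.4 0.2]
(186, False) 12.89 -24.7 24.0 186.2 [ 0.5 -1.   3.9]
(184, False) 13.14 -24.7 24.0 184.1 [1.8 0.  5. ]
(182, False) 13.39 -24.7 24.0 182.2 [0.7 0.2 5.6]
(181, False) 13.64 -24.7 24.0 181.2 [0.5 0.1 6.6]
(180, False) 13.89 -24.7 24.0 180.3 [0.7 1.3 6.9]
```

View pics/b4.png

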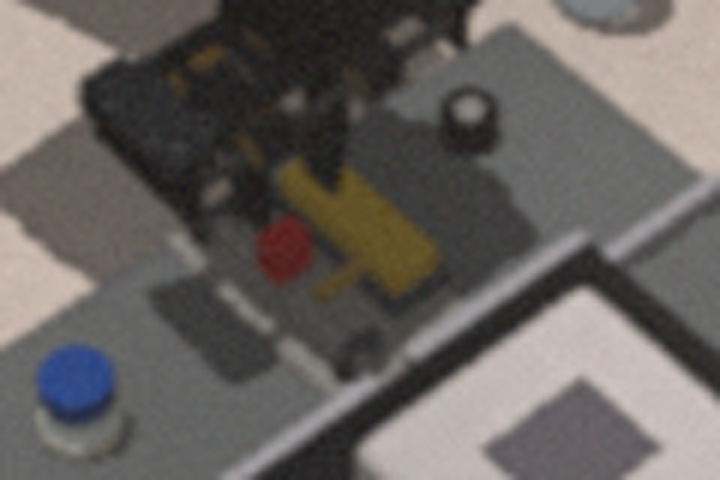

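One fingertip is on the yellow bar and the other is behind the red thumb piece. 6.9 N at z=180 matches the spring pressed about 8 mm. Now the slide.

```bash
python3 - <<'E'
from h import *
from plant import r,claw
def show(l):
    s=r.sense();t=s['tool_pos']-thumb;print(l,round(s['time_s'],2),round(t@ex,1),round(t@ey,1),round(t[2],1),s['ft_force'].round(1))
for d in list(range(-21,28,4)):
    hit=r.line_to(P(thumb,d,24,179.7),v=30,max_force=14); show((d,hit))
    if hit: break
a=imaging.capture('scene')[180:260,260:380]
cv2.imwrite('pics/b5.png',cv2.resize(a,None,fx=6,fy=6,interpolation=cv2.INTER_CUBIC))
E
```

```text
(-21, False) 14.22 -21.5 24.0 179.7 [-2.5  1.   8.1]
(-17, False) 14.51 -17.6 24.0 179.7 [-3.8 -0.3  7. ]
(-13, False) 14.79 -13.9 24.0 179.6 [-3.5  0.3  6.5]
(-9, False) 15.07 -10.1 24.0 179.6 [-4.5  0.1  7. ]
(-5, False) 15.36 -6.1 23.9 179.6 [-3.4  0.4  5.8]
(-1, False) 15.64 -2.1 24.0 179.6 [-4.1 -0.3  7.1]
(3, False) 15.93 1.9 24.0 179.6 [-4.9 -1.2  7.5]
(7, False) 16.21 5.9 23.9 179.6 [-4.3  1.   7.4]
(11, False) 16.49 9.9 24.0 179.6 [-2.5  0.1  6.8]
(15, False) 16.77 13.9 24.0 179.5 [-5.4 -0.6  6. ]
(19, False) 17.06 17.9 23.9 179.6 [-4.2 -0.8  6.7]
(23, True) 17.27 18.7 24.0 179.4 [-3.2 -0.1  6.8]
```

View pics/b5.png

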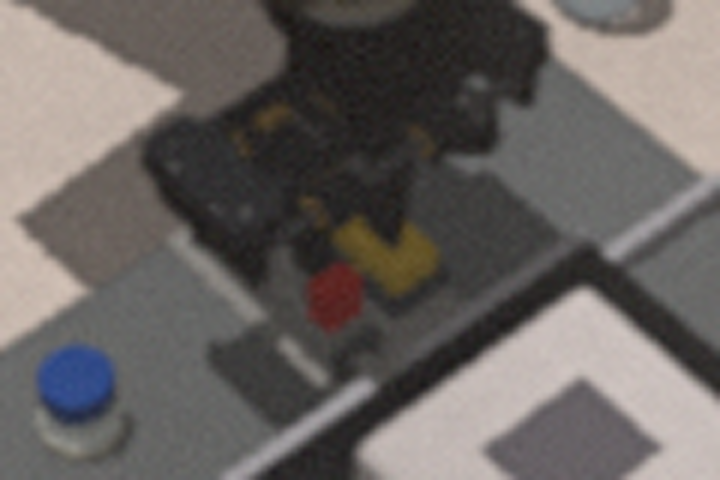

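It stopped at +18.7, which is the predicted hard stop (-18 + 36). One confirming push while still pressing, then I'll lift straight up.

```bash
python3 - <<'E'
from h import *
from plant import r,claw
def show(l):
    s=r.sense();t=s['tool_pos']-thumb;print(l,round(s['time_s'],2),round(t@ex,1),round(t@ey,1),round(t[2],1),s['ft_force'].round(1))
hit=r.line_to(P(thumb,21.5,24,179.7),v=15,max_force=18); show(('push',hit))
r.pause(.2);show('hold')
r.line_to(P(thumb,17.5,24,179.7),v=20);show('back')
r.line_to(P(thumb,16.5,24,215),v=60);show('up')
r.line_to(P(thumb,-10,24,320),v=150)
r.move_ptp([400,-350,330],Q)
r.pause(.3);show('clear')
a=imaging.capture('scene')[150:350,230:450];b=imaging.capture('top')[110:310,210:430]
cv2.imwrite('pics/b6.png',cv2.resize(np.hstack([a,b]),(792,360),interpolation=cv2.INTER_CUBIC))
im=imaging.capture('top');cv2.imwrite('pics/t6.png',im);cv2.imwrite('pics/s6.png',imaging.capture('scene'))
c=im[235:275,280:340]
for k,z in(('yellow',188),('red',202)):
    q=max(cv2.findContours(masks(c)[k],0,2)[0],key=cv2.contourArea)+np.array([280,235])
    rc=cv2.minAreaRect(q);print(k,rc,onz('top',rc[0],z).round(1))
q=max(cv2.findContours(masks(im[125:230,225:400])['white'],0,2)[0],key=cv2.contourArea)+np.array([225,125])
print(onz('top',cv2.minAreaRect(q)[0],216))
E
```

```text
('push', False) 17.61 18.8 24.0 179.4 [-12.5   1.2  10.5]
hold 17.81 18.8 24.0 179.4 [-12.5   1.4  11.6]
back 18.16 17.9 24.1 180.2 [2.2 0.5 7.1]
up 18.9 16.3 24.0 214.8 [0.6 0.5 0.5]
clear 21.62 -49.6 -392.2 330.1 [-0.6 -0.2 -1.1]
yellow ((303.83538818359375, 251.98170471191406), (22.859329223632812, 34.2337760925293), 6.34019136428833) [485.   70.7 188. ]
red ((319.5, 237.0), (4.0, 9.0), 90.0) [520.3  32.8 202. ]
[663.18774101  51.37883109 216.        ]
```

```bash
python3 - <<'E'
import cv2,numpy as np
a=[cv2.imread(f'pics/{f}.png')[185:265,265:345] for f in('s1','s6')];b=[cv2.imread(f'pics/{f}.png')[220:290,275:345] for f in('top0','t6')]
cv2.imwrite('pics/c6.png',np.hstack([cv2.resize(x,(200,200),interpolation=cv2.INTER_CUBIC) for x in a+b]))
E
```

```text
(no output)
```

View pics/b6.png

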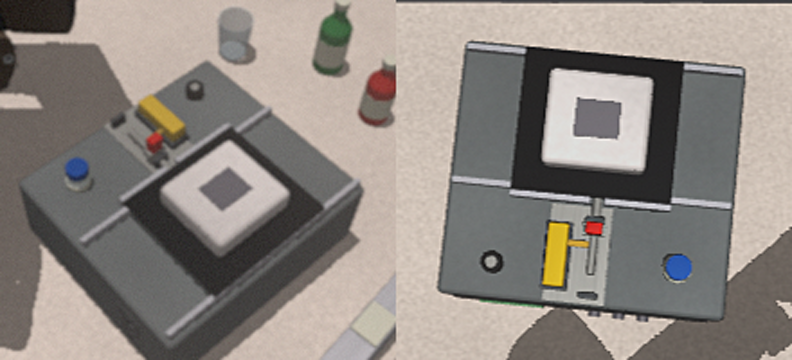

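View pics/c6.png

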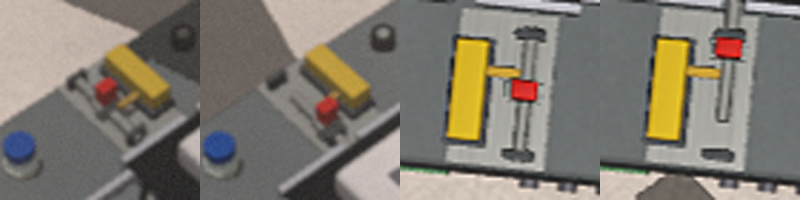

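The bolt is home and its rod is in the keeper, the cover is shut, and the jar and sample haven't moved. Comparing bar height before and after in the scene camera will show whether the catch is up.

```bash
python3 - <<'E'
from h import *
def y(n,f,o):
    x0,y0,w,h=o;c=cv2.imread(f'pics/{f}.png')[y0:y0+h,x0:x0+w];m=cv2.moments(masks(c)['yellow'],True);return np.array([m['m10']/m['m00']+x0,m['m01']/m['m00']+y0,m['m00']]).round(2)
o=(285,190,60,50)
print([y('scene',f,o) for f in('scene0','s1','s6')])
T=(280,225,60,55);print([y('top',f,T) for f in('top0','t6')])
# expected pixel shift for a 10 mm drop
a=imaging.camera_model('scene');K=np.array(a['camera_matrix']);M=np.linalg.inv(a['T'])
def pr(p):
    q=M@np.r_[p,1];u=K@np.array([q[0],-q[1],-q[2]]);return u[:2]/u[2]
print(pr([488,84,188]),pr([488,84,178]))
E
```

```text
[array([319.53, 214.81, 297.  ]), array([319.56, 214.99, 314.  ]), array([319.64, 214.85, 302.  ])]
[array([299.44, 250.42, 457.  ]), array([299.45, 250.43, 457.  ])]
[318.08163045 211.70681293] [318.08023065 213.94891508]
```

The bar centroid is within 0.1 px of its starting position; staying down 8 mm would have shifted it about 1.8 px. So the catch is up, and I'll hand in.

```bash
python3 -c "
from plant import finish_job
print(finish_job())"
```

```text
the job is handed in; nothing more can be done
None
```

I shut the splash cover, slid the bolt home while holding the catch bar down, then let go so the catch locked it. I handed the job in after about 22 s on the robot clock; no verdict is reported.

- **Cover:** I pushed the hood side with a fingertip until the cover hit its stop. A second push of about 16 N didn't move it further.
- **Catch and bolt:** One fingertip pressed the catch bar about 8 mm, at about 7 N. The other slid the thumb piece home, stopping after about 36 mm of travel. I then lifted both fingertips clear.

The last pictures show:
- **Bolt:** the rod is in the keeper. The top camera gave 34 mm of thumb-piece travel, against 36 mm from the arm position. The red patch there is only about 4 pixels tall, so I trust the arm figure; both are above the required 31 mm.
- **Catch:** the bar is back at its starting height, within 0.1 px, where staying down would have shown as about 1.8 px.
- **Surroundings:** the jar, sample, beaker and bottles look unmoved. I didn't measure them, and the close-up I viewed doesn't include the holder ring, which the arm only passed over at height.

No check failed.

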